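Third hand at the sectioning vise

ROBOT

A 7-joint arm with a two-finger parallel gripper is mounted at the origin on the work surface. World frame = base frame: x ahead of the robot, y to its left, z up, the work surface at z = 0. Lengths are in m, angles in rad, forces in N, time in s.
With the tool pointing down it reaches from about 0.425 to 0.925 m from the base axis. Payload 6.8 kg.
Tool frame: the origin (TCP) lies at the very end of the fingers, on their centre line; the grasp point (between the pads) lies 19 mm behind it; z points along the fingers, y is the line along which they close (so a half turn about z gives the same grasp; the last joint's range is limited). The gripper opens to 85 mm and grips with 20 to 120 N. Pads are 22 mm wide; open, the fingers measure 114 mm over their backs; the gripper's body (76 mm by 85 mm) begins 54 mm behind the grasp point. The pads swing forward as they close: fully open they stand 13 mm farther back than shut.
Start: joints at [1.015, 0.477, 0.022, 1.555, -0.011, 1.109, -0.083], TCP at [0.292, -0.608, 0.231] pointing down, gripper open.
Joint ranges: [-2.96, 2.96], [-0.34, 2.1], [-1.41, 1.46], [0.24, 2.44], [-1.37, 4.51], [0.17, 1.92], [-2.96, 2.96]. Speed limits (rad/s): [2.39, 2.39, 3.14, 3.14, 3.14, 3.14, 3.14].

INTERFACE

Orientations are given as a rotation vector (axis times angle).
In Python, from bench import get_obs, grab_frame, hand_in gives the robot as it stands.
- The arm moves only by the tool drive_tool, never from a script. Its argument "rows" is a list of rows, each an object with "offset": the shift along the tool's x, y, z as a fraction of full scale, a list of three; "rotation": the turn, a rotation vector about the tool's x, y, z as a fraction of full scale, a list of three; "claw": the opening, from 0 (shut) to 1 (fully open). In form: [{"offset": [tx, ty, tz], "rotation": [wx, wy, wz], "claw": claw}, ...]. A call has 1 to 20 rows; each row is the pose to reach, as a shift and turn from the pose commanded when the call began, along the tool's axes at that moment; what a row does not reach only later rows make up. Full scale, the value 1, is 0.15 m for a shift and 2 rad for a turn. A row lasts 1/12 s, in which the tool goes at most 41.7 mm and 7.16 degrees, less where a joint would pass 70% of its speed; a pose out of reach is approached as far as the arm can. A call with a number of a shift or a turn outside -1 to 1 is refused whole. A call with a gripper value outside its range is refused whole. The fingers move at their own pace and stop on an object; "force" is the grip in N (left out, the last holds). Time passes only in rows, so rows that repeat a pose let the fingers close. It gives the time, the measured TCP pose, the force, the opening and the grip force at its end, in the units of the state.
- get_obs(): the state, without advancing time (a new reading comes with each control period).
- grab_frame(name): name is "scene" or "top" or "wrist"; returns a dict with "frame" (400x640x3 uint8, red, green, blue), "z_map" (400x640 float32, m along the optical axis (not along the pixel's ray), 0 where there is no reading), "vfov" (degrees; the focal length in pixels is half the picture's height over the tangent of half this angle, whatever the lens; pixels are square), "cx", "cy" (the principal point, pixels), "R" (3x3) and "t" (3): a world point X has camera coordinates R X + t. Camera axes: x right, y down, z forward; pixel columns grow to the right and rows downward; lengths in m; the calibration is good to about 2 mm. A picture is of the moment at which its call begins.
- hand_in(): hands the job in; it is judged then, once.
The state is a dict: "clock": time; "joints": joint angles; "qvel": joint speeds; "tau": joint torques, N m; "tcp_pos": TCP position; "orientation": TCP orientation; "contact_force": force on the tool from outside, world axes, zero at the start; "moment": the same for the moment, N m; "grip_width": finger opening in m; "gripper_force": force on a finger pad.
Only numpy, scipy, OpenCV 4.12 (cv2) and the standard library are available. Lean on these libraries where they do the work, as an engineer would, in place of code of your own. Each camera call takes 0.05 s, during which the arm holds its last target. There are 200 camera calls.

TASK

Swing both long flaps of the carton fully back, past upright, and take out the T-shaped weld coupon, leaving the flat coupon in the box. Set the coupon web-up on the bed of the open vise, its left end butted to the end stop and one long edge of its base flush against the fixed jaw, gently and without ramming it, and press it square against that jaw with a light steady push of about 12 N (6 to 20 N) so that a colleague can wind the moving jaw up to it. Finish while still gripping and pressing it: do not let go, and leave the vise's moving jaw and the other things on the bench as they are.

Things in the scene. Friction and masses are not known exactly. Their poses are not given: they have to be found in the camera images.
- carton: Open-topped brown carton, 200 (x) x 150 (y) x 75 mm high, walls and floor 4 mm; it does not move. Origin: centre of its underside on the bench; z up. The two long flaps are hinged on the top edges at y = +75 and -75 mm (edges along x); the end flaps already hang down outside, 20 mm out. In it lie the T coupon (towards -x) and a flat coupon (towards +x).
- flap_left (a joint): Angle of the left (+y) long flap, 196 x 74 x 4 mm: 0 = flat shut, 1.57 = upright, 2.5 = folded back outwards to its end. It starts partly raised (0.75 to 1.15), leaving a gap of 35 to 90 mm between the free edges of the two flaps. The crease is stiff: it stays where it is left and swings when pushed outwards on its inner face with 1 to 2 N.
- flap_right (a joint): The same for the right (-y) flap, hinged on the other edge: 0 shut, 1.57 upright, 2.5 fully back.
- flap_left_edge (a point): Middle of the free edge of the left flap.
- flap_right_edge (a point): Middle of the free edge of the right flap.
- coupon: Steel T-joint weld coupon, 0.5 kg: base plate 60 (x) x 80 (y) x 8 mm, on its middle line a web 8 mm thick (x), 80 long (y), 42 tall; 50 mm high in all; weld bead 5 mm wide at each foot of the web. Origin: centre of the base's underside; z up the web, y along it. Starts web-up on the carton's floor, y roughly along the carton's y. Grip it across the web. Both ends and both long edges are alike.
- vise: Low grey machine vise bolted to the bench (it does not move). Origin: on the bench, under the work space; z up. x points from the fixed jaw to the moving jaw, away from the robot; y to the left along the jaws. The flat bed, 90 mm wide in y, has its top 30 mm above the bench.
- corner (a point): Inner corner of the vise's work space, at bed level, where the planes of the fixed jaw's face and the end stop's face meet; axes as the vise's. The work space lies to its +x and -y: a seated coupon has its origin at (30, -40, 0) mm here, its y along this y (either way). The end stop is a rigid dark steel tongue 10 mm thick reaching 50 mm out from the jaw's face, 24 mm above the bed.
- fixed_jaw: The vise's fixed jaw, nearest the robot, with a bright steel plate 110 mm long and 30 mm high above the bed (the casting behind it 32 mm). Origin: on its face, middle of its length, at bed level; its face looks to +x of the vise. Rigid.
- jaw_face (a point): Top middle of the gripping face of the moving jaw (110 mm long, 30 mm above the bed), which stands backed off 105 to 130 mm from the fixed jaw's face; its screw and T-bar handle reach 240 mm beyond, away from the robot, the handle's ends up to 80 mm above the bench.
- flat_coupon: Flat steel weld coupon lying in the carton, 26 (x) x 90 (y) x 8 mm; origin under its centre. Stays in the box.
- puck_a: Black mounted specimen, a disc 30 mm across and 20 mm high, standing on the bench; origin under its centre. Leave alone.
- puck_b: Another mounted specimen like it. Leave alone.
- test_block: Steel hardness test block, a disc 60 mm across and 10 mm high. Leave alone.
- eyepiece: Black microscope eyepiece standing on the bench, 38 mm across and 58 mm high. Leave alone.
- caliper: Slide caliper lying on the bench, 230 mm long, 12 mm high. Leave alone.
- anvil: Plain steel anvil of the hardness tester, a stepped disc 54 mm across and 42 mm high. Leave alone.
Not all that is in view belongs to the job. Of the things like the coupon, leave any that is blue or green; of the rest the smaller one is meant.

How it is judged:
On the way, in this order (a step that is already met when the one before it is completed fails the run):
1. both flaps of the carton swung back past upright, the coupon still in the box (value of joint each of flap_left, flap_right above 1.7 rad and height (world z) of coupon below 0.03 m), for 0.2 s.
2. the T coupon lifted out of the carton in the fingers (height (world z) of coupon above 0.08 m and contact force between the fingers and coupon above 2 N), for 0.1 s.
At the end, for the whole second after the job is handed in: Through the last second: coupon web-up on the bed (3 mm, 0.05 rad), square to the fixed jaw (0.035 rad), edge on it (3 mm), left end within 4 mm of the stop, at rest, pressed on the jaw with 6 to 20 N, fingers still bearing on it (over 3 N); both flaps still back past upright (over 1.6 rad) (contact force between coupon and fixed_jaw between 6 and 20 N and contact force between the fingers and coupon above 3 N and x of coupon in the frame of corner between 0.027 and 0.033 m and y of coupon in the frame of corner between -0.044 and -0.037 m and z of coupon in the frame of corner between -0.002 and 0.003 m and angle between the y axis of coupon and the y axis of corner, either way round below 0.035 rad and angle between coupon's own z axis and vertical below 0.05 rad and linear speed of coupon below 0.01 m/s and value of joint each of flap_left, flap_right above 1.6 rad); the arm keeps its last pose, push and grip.
It fails at once if the coupon is dropped or rammed into the vise (faster than 15 cm/s within 15 mm of the bed) (horizontal distance between coupon and corner below 0.11 m and z of coupon in the frame of corner below 0.015 m and linear speed of coupon above 0.15 m/s).
It fails at once if the moving jaw is shifted by more than 5 mm (distance of jaw_face from where it was at the start of the episode above 0.005 m).
It fails at once if the flat coupon is taken out or shoved about (more than 40 mm) (distance of flat_coupon from where it was at the start of the episode above 0.04 m).
It fails at once if another thing on the bench is disturbed (moved more than 30 mm) (distance of any of puck_a, puck_b, test_block, eyepiece, caliper, anvil from where it was at the start of the episode above 0.03 m).
It also fails if it takes over 58 s, if anything falls off the work surface, if the arm or the gripper's body presses on something with over 40 N, if the wrist force passes 120 N, or if a joint passes its speed limit or range.

## Working session

There is one attempt and no reset: what is moved stays moved. The work goes in short steps, Python scripts to look and compute and a tool call to move; the robot and the scene stay as the last step left them, time stands still between calls to the robot, and variables do not carry over. Pictures are saved under pics/ and viewed, at most 10 in all, crops included, and the job is handed in when it is done.

Besides the shell and the picture viewer there is one more tool, called after "Emit:" as name(argument=value, ...), one argument or row to a line, values as JSON. drive_tool: Moves the arm, as the interface text tells. Its arguments: {"type":"object","properties":{"rows":{"type":"array","items":{"type":"object","properties":{"offset":{"type":"array","items":{"type":"number"}},"rotation":{"type":"array","items":{"type":"number"}},"claw":{"type":"number"}}}},"force":{"type":"number"}},"required":["rows"]}

```bash
mkdir -p pics; ls; cat > h.py <<'E'
import numpy as np, cv2
from scipy.spatial.transform import Rotation as Ro
from bench import get_obs, grab_frame, hand_in
def grab(n):
    g=grab_frame(n); np.savez('/tmp/'+n+'.npz',**g); return g
def load(n): return dict(np.load('/tmp/'+n+'.npz'))
def foc(g): return 200/np.tan(np.radians(float(g['vfov']))/2)
def cloud(g):
    v,u=np.mgrid[0:400,0:640]; z=g['z_map']; f=foc(g)
    c=np.stack([(u-g['cx'])/f*z,(v-g['cy'])/f*z,z],-1)
    return (c-g['t'])@g['R']
def ray(g,u,v,zp):
    f=foc(g); d=g['R'].T@np.array([(u-g['cx'])/f,(v-g['cy'])/f,1]); o=-g['R'].T@g['t']
    return o+d*(zp-o[2])/d[2]
def proj(g,X):
    c=np.atleast_2d(X)@g['R'].T+g['t']; f=foc(g); return np.stack([c[:,0]/c[:,2]*f+g['cx'],c[:,1]/c[:,2]*f+g['cy']],-1)
E
python3 - <<'E'
from h import *
for n in ['scene','top']:
    g=grab(n); print(n,g['vfov'],g['cx'],g['cy'],(-g['R'].T@g['t']).round(3),g['R'].round(2).tolist(),(g['z_map']>0).mean())
    cv2.imwrite(f'pics/{n}0.png',g['frame'][:,:,::-1])
print(get_obs())
E
```

```text
pics
scene 46.142450967687765 314.680039797528 200.97620638643772 [1.118 0.283 1.1  ] [[-0.42, 0.91, 0.0], [0.76, 0.35, -0.54], [-0.49, -0.22, -0.84]] 0.99598046875
top 46.75234554889468 314.27294912521813 207.4909497520566 [ 0.364 -0.016  1.261] [[-0.0, -1.0, -0.01], [-0.99, 0.0, -0.13], [0.13, 0.01, -0.99]] 0.99598828125
{'clock': 0.1, 'joints': array([ 1.01487247,  0.47776207,  0.02234034,  1.55634216, -0.01151882,
        1.10930557, -0.08310087]), 'qvel': array([ 0.00132977, -0.00235023, -0.00035548, -0.00496301, -0.00104631,
       -0.0012142 , -0.00079766]), 'tau': array([ 5.37100175e-03, -5.97758746e+01,  1.61434550e+00, -2.81950629e+01,
        1.29489176e-02,  4.98755457e-03, -4.49666902e-05]), 'tcp_pos': array([ 0.29204318, -0.60795927,  0.23039736]), 'orientation': array([-3.06158252e+00, -6.97236794e-01,  7.50695763e-04]), 'contact_force': array([-0.56154182,  0.48252503,  0.08228208]), 'moment': array([-0.01108448,  0.04097295,  0.03611858]), 'gripper_force': 0.0, 'grip_width': 0.08542140957491905}
```

View pics/top0.png

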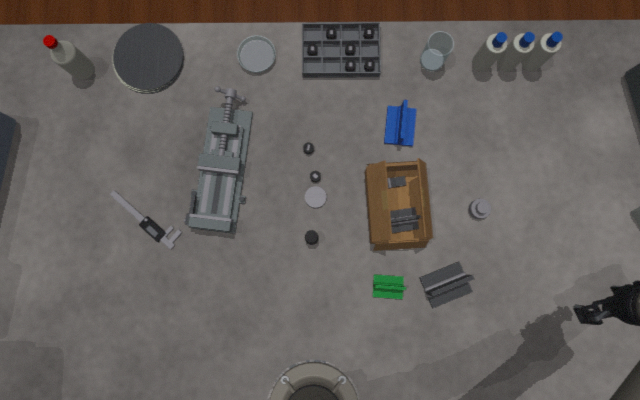

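View pics/scene0.png

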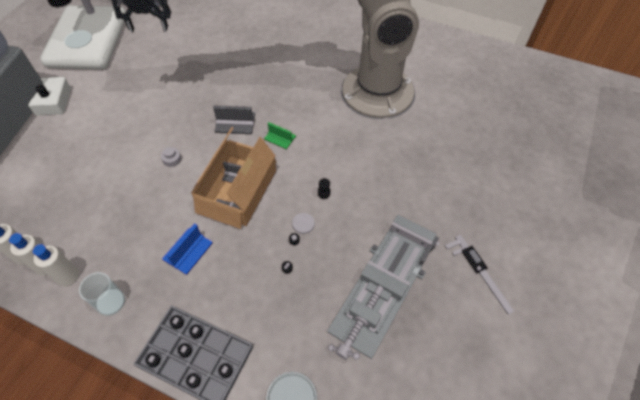

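Top view candidates for the T coupon: in carton (404,220), grey; blue T (400,125); green T (388,287); larger grey T on the bench (447,284). I choose the grey one in the carton, the smaller of the non-blue/green ones. The vise is at (220,170), slightly turned, and the carton is at (398,205).

```bash
python3 - <<'E'
from h import *
for n in ['top','scene']:
    g=load(n); P=cloud(g); hsv=cv2.cvtColor(g['frame'],cv2.COLOR_RGB2HSV)
    br=(hsv[...,0]>8)&(hsv[...,0]<22)&(hsv[...,1]>90)&(P[...,0]<0.85)&(P[...,0]>0.3)&(P[...,2]>0.01)&(abs(P[...,1])<0.5)
    Q=P[br]; print(n,br.sum(),Q.min(0).round(3),Q.max(0).round(3), 'bench z',np.median(P[300:380,100:200,2]) if n=='top' else '')
    # rim-level points
    for lo,hi in [(0.06,0.085),(0.085,0.11),(0.11,0.16)]:
        q=Q[(Q[:,2]>lo)&(Q[:,2]<hi)]; 
        if len(q)>5: print(lo,len(q),q.min(0).round(3),q.max(0).round(3),cv2.minAreaRect((q[:,:2]*1000).astype(np.float32)))
g=load('top');P=cloud(g)
for u,v in [(404,220),(404,213),(398,182),(380,205),(428,205)]: print(u,v,P[v,u].round(3),g['frame'][v,u])
# vise
for n in ['top','scene']:
    g=load(n);P=cloud(g)
    m=(P[...,1]>0.15)&(P[...,1]<0.45)&(P[...,0]>0.25)&(P[...,0]<0.85)&(P[...,2]>0.015)&(P[...,2]<0.1)
    hst=np.histogram(P[m][:,2],bins=np.arange(0.015,0.1,0.005)); print(n,hst[0])
    im=g['frame'][:,:,::-1]
    if n=='top': c=im[70:260,160:300]; cv2.imwrite('pics/vise_top.png',cv2.resize(c,None,fx=3,fy=3,interpolation=2))
g=load('top'); cv2.imwrite('pics/box_top.png',np.hstack([cv2.resize(g['frame'][150:260,350:450,::-1],(500,550),interpolation=2)]))
E
```

```text
top 3110 [ 0.364 -0.303  0.01 ] [ 0.644 -0.016  1.261] bench z 2.3461512296007913e-05
0.06 571 [ 0.418 -0.303  0.06 ] [ 0.639 -0.139  0.085] ((527.984619140625, -220.8538818359375), (214.31436157226562, 152.79640197753906), 3.370884418487549)
0.085 753 [ 0.427 -0.301  0.085] [ 0.627 -0.143  0.11 ] ((528.9913940429688, -221.7000274658203), (195.64390563964844, 150.63995361328125), 3.577648639678955)
0.11 1204 [ 0.428 -0.289  0.11 ] [ 0.628 -0.158  0.15 ] ((528.2713012695312, -223.48797607421875), (195.3847198486328, 123.4488525390625), 2.8873419761657715)
scene 3942 [ 0.429 -0.305  0.01 ] [ 0.651 -0.14   0.145] bench z 
0.06 905 [ 0.429 -0.305  0.06 ] [ 0.641 -0.14   0.085] ((533.5131225585938, -221.5548858642578), (210.3699188232422, 155.6850128173828), 3.873770236968994)
0.085 621 [ 0.431 -0.295  0.085] [ 0.624 -0.14   0.11 ] ((531.890380859375, -219.69586181640625), (193.63145446777344, 148.5186767578125), 4.222354412078857)
0.11 806 [ 0.431 -0.283  0.11 ] [ 0.626 -0.158  0.145] ((530.8749389648438, -220.64947509765625), (193.134521484375, 117.57972717285156), 4.02436637878418)
404 220 [ 0.484 -0.24   0.046] [50 49 51]
404 213 [ 0.507 -0.247  0.014] [72 72 73]
398 182 [ 0.593 -0.234  0.009] [71 74 73]
380 205 [ 0.515 -0.169  0.114] [107  80  55]
428 205 [ 0.518 -0.294  0.091] [88 67 43]
top [ 195  103 1070  888   89  101  181  295  602  976  123    8   18    3
    1    0]
scene [ 299   62  727 1367  146  141  264  423  525 1358  217   18   22   12
    0    0]
```

View pics/box_top.png

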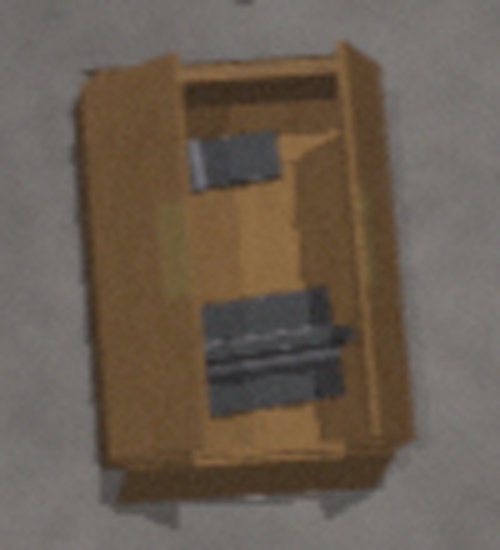

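View pics/vise_top.png

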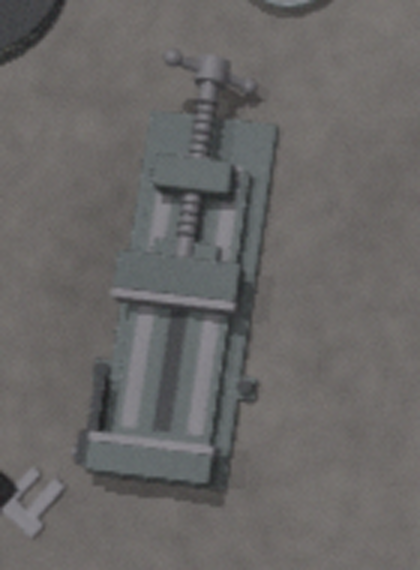

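Crops: the grey T lies in the carton, web along y, at crop (275,350), with the flat coupon at (235,160). The vise crop shows the fixed jaw at the bottom (150,443), the end stop on the left (100,400) and the moving jaw at (176,298). Next I measure the flaps and the vise from depth.

```bash
python3 - <<'E'
from h import *
c=np.array([.530,-.221]);a=np.radians(3.6);ex=np.array([np.cos(a),np.sin(a)]);ey=np.array([-ex[1],ex[0]])
for n in ['top','scene']:
    g=load(n);P=cloud(g).reshape(-1,3);d=P[:,:2]-c;x=d@ex;y=d@ey;z=P[:,2]
    for s in (1,-1):
        m=(abs(x)<.08)&(z>.083)&(z<.2)&(s*y>0)&(s*y<.13)
        if m.sum()>10:
            i=np.argsort(z[m])[-20:]
            print(n,s,m.sum(),'edge y,z',np.median(y[m][i]).round(4),np.median(z[m][i]).round(4), 'line',np.polyfit(z[m],s*y[m],1).round(3))
# vise: bed-level/ jaw tops
def T(g):return cloud(g)
for n in ['top','scene']:
    g=load(n);P=T(g)
    m=(P[...,1]>0.12)&(P[...,1]<0.45)&(P[...,0]>0.25)&(P[...,0]<0.85)&(P[...,2]>0.056)&(P[...,2]<0.068)
    k,l,st,ce=cv2.connectedComponentsWithStats(m.astype(np.uint8))
    for i in range(1,k):
        if st[i,4]>40:
            q=P[l==i]; r=cv2.minAreaRect((q[:,:2]*1000).astype(np.float32)); print(n,st[i].tolist(),np.round(r[0],1),np.round(r[1],1),round(r[2],2),np.median(q[:,2]).round(4))
o=get_obs();print(Ro.from_rotvec(o['orientation']).as_matrix().round(3).tolist(),o['tcp_pos'])
w=grab('wrist');print(w['vfov'],(-w['R'].T@w['t']).round(3),w['R'].round(3).tolist())
E
```

```text
top 1 1162 edge y,z 0.0373 0.1418 line [-0.627  0.124]
top -1 505 edge y,z -0.0452 0.1447 line [-0.528  0.121]
scene 1 1201 edge y,z 0.038 0.142 line [-0.621  0.124]
scene -1 115 edge y,z -0.0443 0.1452 line [-0.45  0.11]
top [220, 88, 16, 11, 82] [832.9 230.1] [35.6 25.4] 70.93 0.0598
top [211, 121, 27, 14, 294] [735.4 237.3] [71.7 35.3] 83.23 0.0611
top [197, 153, 44, 21, 644] [637.1 249.8] [110.5  43.5] 83.29 0.0616
top [185, 212, 47, 20, 566] [480.2 274.5] [120.   36.4] 81.1 0.0612
scene [391, 214, 48, 33, 589] [480.  275.5] [122.   38.8] 81.23 0.0619
scene [361, 260, 49, 38, 795] [637.2 249.3] [110.5  45.7] 82.66 0.0626
scene [349, 299, 33, 26, 417] [737.5 237.1] [69.6 41.8] 82.6 0.0621
scene [336, 342, 16, 15, 123] [835.8 225.8] [31.7 30. ] 44.09 0.0607
[[0.901, 0.433, -0.001], [0.433, -0.901, 0.001], [-0.0, -0.002, -1.0]] [ 0.29204318 -0.60795927  0.23039736]
71.24964950996569 [ 0.363 -0.574  0.373] [[0.434, -0.901, -0.001], [-0.858, -0.414, 0.306], [-0.276, -0.132, -0.952]]
```

Emit:
drive_tool(
  rows=[
    {"offset":[1,-0.64,0],"rotation":[0,0,0],"claw":0},
    {"offset":[1,-0.64,0],"rotation":[0,0,0],"claw":0},
    {"offset":[1,-0.64,0],"rotation":[0,0,0],"claw":0},
    {"offset":[1,-0.64,0],"rotation":[0,0,0],"claw":0},
    {"offset":[1,-0.64,0],"rotation":[0,0,0],"claw":0},
  ],
  force=60,
)

```text
clock: 0.57
tcp_pos: [0.3908, -0.4499, 0.2311]
orientation: [-3.057, -0.71, -0.004]
contact_force: [0.0, 0.7, 0.7]
grip_width: 0.025
gripper_force: 0.0
```

Emit:
drive_tool(
  rows=[
    {"offset":[1,-0.64,0],"rotation":[0,0,0],"claw":0},
    {"offset":[1,-0.64,0],"rotation":[0,0,0],"claw":0},
    {"offset":[1,-0.64,0],"rotation":[0,0,0],"claw":0},
    {"offset":[1,-0.64,0],"rotation":[0,0,0],"claw":0},
    {"offset":[1,-0.64,0],"rotation":[0,0,0],"claw":0},
  ],
)

```text
clock: 0.98
tcp_pos: [0.4836, -0.298, 0.2313]
orientation: [-3.057, -0.711, -0.004]
contact_force: [0.2, 0.4, 0.9]
grip_width: 0.0001
gripper_force: 0.0
```

Emit:
drive_tool(
  rows=[
    {"offset":[0.55,-0.36,0],"rotation":[0,0,-0.12],"claw":0},
    {"offset":[0.55,-0.36,0],"rotation":[0,0,-0.24],"claw":0},
    {"offset":[0.55,-0.36,0],"rotation":[0,0,-0.36],"claw":0},
    {"offset":[0.55,-0.36,0],"rotation":[0,0,-0.48],"claw":0},
    {"offset":[0.55,-0.36,0],"rotation":[0,0,-0.593],"claw":0},
    {"offset":[0.55,-0.36,0],"rotation":[0,0,-0.593],"claw":0},
    {"offset":[0.55,-0.36,0],"rotation":[0,0,-0.593],"claw":0},
    {"offset":[0.55,-0.36,0],"rotation":[0,0,-0.593],"claw":0},
    {"offset":[0.55,-0.36,0],"rotation":[0,0,-0.593],"claw":0},
    {"offset":[0.55,-0.36,0],"rotation":[0,0,-0.593],"claw":0},
    {"offset":[0.55,-0.36,0],"rotation":[0,0,-0.593],"claw":0},
  ],
)

```text
clock: 1.9
tcp_pos: [0.5303, -0.2214, 0.231]
orientation: [-2.148, -2.292, 0.0]
contact_force: [0.4, -0.4, -0.7]
grip_width: -0.0003
gripper_force: 0.0
```

```bash
cat >> h.py <<'E'
def go(p,yaw=None):
    "tool fractions to reach world TCP p with tool y at world yaw (deg)"
    o=get_obs(); R=Ro.from_rotvec(o['orientation']); M=R.as_matrix()
    print('t',round(o['clock'],2),'tcp',o['tcp_pos'].round(4),'tool x yaw',np.degrees(np.arctan2(M[1,0],M[0,0])).round(2),'y yaw',np.degrees(np.arctan2(M[1,1],M[0,1])).round(2),'tilt',M[2,2].round(4))
    print('F',o['contact_force'].round(1),'grip',o['gripper_force'],o['grip_width'])
    print('offset',((M.T@(np.array(p)-o['tcp_pos']))/0.15).round(4))
    if yaw is not None:
        a=np.radians(yaw); y=np.array([np.cos(a),np.sin(a),0]); z=np.array([0,0,-1.]); D=np.stack([np.cross(y,z),y,z],1)
        print('rot',((R.inv()*Ro.from_matrix(D)).as_rotvec()/2).round(4))
E
python3 - <<'E'
from h import *
go([.53,-.221,.105],3.6)
E
```

```text
t 1.9 tcp [ 0.5303 -0.2214  0.231 ] tool x yaw 93.71 y yaw 3.71 tilt -1.0
F [ 0.4 -0.4 -0.7] grip 0.0 -0.0002583619798920097
offset [ 0.0026 -0.0015  0.8402]
rot [-0.0002 -0.0002  0.001 ]
```

Emit:
drive_tool(
  rows=[
    {"offset":[0,0,0.28],"rotation":[0,0,0],"claw":0},
    {"offset":[0,0,0.56],"rotation":[0,0,0],"claw":0},
    {"offset":[0,0,0.84],"rotation":[0,0,0],"claw":0},
    {"offset":[0.1,0,0.84],"rotation":[0,0,0],"claw":0},
    {"offset":[0.18,0,0.84],"rotation":[0,0,0],"claw":0},
    {"offset":[0.26,0,0.84],"rotation":[0,0,0],"claw":0},
    {"offset":[0.34,0,0.84],"rotation":[0,0,0],"claw":0},
    {"offset":[0.42,0,0.84],"rotation":[0,0,0],"claw":0},
    {"offset":[0.5,0,0.84],"rotation":[0,0,0],"claw":0},
    {"offset":[0.56,0,0.84],"rotation":[0,0,0],"claw":0},
    {"offset":[0.6,0,0.84],"rotation":[0,0,0],"claw":0},
    {"offset":[0.6,0,0.84],"rotation":[0,0,0],"claw":0},
  ],
)

```text
clock: 2.9
tcp_pos: [0.5251, -0.1294, 0.1059]
orientation: [2.148, 2.292, 0.001]
contact_force: [0.0, -0.7, -0.5]
grip_width: -0.0005
gripper_force: 0.0
```

Emit:
drive_tool(
  rows=[
    {"offset":[-0.27,0,0],"rotation":[0,0,0],"claw":0},
    {"offset":[-0.54,0,0],"rotation":[0,0,0],"claw":0},
    {"offset":[-0.7,0,0],"rotation":[0,0,0],"claw":0},
    {"offset":[-0.78,0,0],"rotation":[0,0,0],"claw":0},
    {"offset":[-0.86,0,0],"rotation":[0,0,0],"claw":0},
    {"offset":[-0.94,0,0],"rotation":[0,0,0],"claw":0},
    {"offset":[-1,0,0],"rotation":[0,0,0],"claw":0},
  ],
)

```text
clock: 3.48
tcp_pos: [0.5366, -0.2801, 0.1093]
orientation: [2.147, 2.29, 0.003]
contact_force: [-4.8, 2.7, 27.4]
grip_width: 0.0
gripper_force: 0.2
```

Emit:
drive_tool(
  rows=[
    {"offset":[-0.06,0,0],"rotation":[0,0,0],"claw":0},
    {"offset":[-0.12,0,0],"rotation":[0,0,0],"claw":0},
    {"offset":[-0.17,0,0],"rotation":[0,0,0],"claw":0},
    {"offset":[-0.2,0,0],"rotation":[0,0,0],"claw":0},
    {"offset":[-0.2,0,0],"rotation":[0,0,0],"claw":0},
  ],
)

```text
clock: 3.9
tcp_pos: [0.5357, -0.3115, 0.1046]
orientation: [-2.151, -2.289, 0.001]
contact_force: [-0.5, -0.3, 0.1]
grip_width: -0.0004
gripper_force: 0.0
```

Emit:
drive_tool(
  rows=[
    {"offset":[0.25,0,-0.15],"rotation":[0,0,0],"claw":0.4},
    {"offset":[0.5,-0.1,-0.4],"rotation":[0,0,0],"claw":0.4},
    {"offset":[0.6,-0.3,-0.65],"rotation":[0,0,0],"claw":0.4},
    {"offset":[0.6,-0.6,-0.8],"rotation":[0,0,0],"claw":0.4},
    {"offset":[0.6,-0.6,-0.8],"rotation":[0,0,0],"claw":0.4},
  ],
)

```text
clock: 4.32
tcp_pos: [0.4393, -0.2249, 0.2268]
orientation: [2.146, 2.293, -0.001]
contact_force: [-0.9, -0.8, 0.5]
grip_width: 0.0339
gripper_force: 0.0
```

```bash
python3 - <<'E'
from h import *
go([.53,-.221,.225],3.6)
c=np.array([.530,-.221]);a=np.radians(3.6);ex=np.array([np.cos(a),np.sin(a)]);ey=np.array([-ex[1],ex[0]])
for n in ['scene','wrist','top']:
    g=grab(n);P=cloud(g).reshape(-1,3);d=P[:,:2]-c;x=d@ex;y=d@ey;z=P[:,2]
    for s in (1,-1):
        m=(abs(x)<.08)&(z>.08)&(z<.16)&(s*y>0.06)&(s*y<.17)
        if m.sum()>10:print(n,s,m.sum(),'ymax',(s*y[m]).max().round(3),'z max',z[m].max().round(3), 'angle',(np.pi/2+np.arctan(np.polyfit(z[m],s*y[m],1)[0])).round(3))
    cv2.imwrite(f'pics/{n}1.png',g['frame'][:,:,::-1])
E
```

```text
t 4.32 tcp [ 0.4393 -0.2249  0.2268] tool x yaw 93.79 y yaw 3.79 tilt -1.0
F [-0.9 -0.8  0.5] grip 0.0 0.03386843251126316
offset [-0.014   0.6051  0.0123]
rot [0.     0.0003 0.0016]
scene 1 606 ymax 0.126 z max 0.134 angle 2.316
scene -1 1312 ymax 0.126 z max 0.137 angle 2.228
wrist 1 11766 ymax 0.126 z max 0.132 angle 2.307
wrist -1 4739 ymax 0.125 z max 0.135 angle 2.226
top 1 1078 ymax 0.125 z max 0.134 angle 2.306
top -1 428 ymax 0.126 z max 0.136 angle 2.225
```

View pics/wrist1.png

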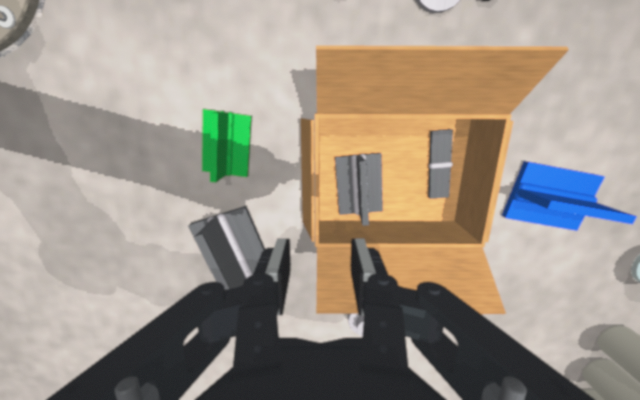

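Wrist view: both flaps are folded back (about 2.3 and 2.2 rad). The coupon is upright at (360,185), with its web top as the dark strip from (362,155) to (364,222), and the flat coupon at (440,163). Next I measure the coupon.

```bash
python3 - <<'E'
from h import *
for n in ['wrist','top','scene']:
    g=load(n);P=cloud(g);hsv=cv2.cvtColor(g['frame'],cv2.COLOR_RGB2HSV)
    box=(P[...,0]>.44)&(P[...,0]<.56)&(abs(P[...,1]+.225)<.065)&(hsv[...,1]<70)
    if n=='wrist': box[235:]=False
    for nm,lo,hi in [('web',.046,.06),('base',.007,.018)]:
        m=box&(P[...,2]>lo)&(P[...,2]<hi)
        k,l,st,_=cv2.connectedComponentsWithStats(m.astype(np.uint8)); 
        if k<2: continue
        q=P[m]; r=cv2.minAreaRect((q[:,:2]*1000).astype(np.float32))
        v=cv2.fitLine((q[:,:2]*1000).astype(np.float32),cv2.DIST_HUBER,0,.01,.01).ravel()
        print(n,nm,m.sum(),np.round(r[0],1),np.round(r[1],1),round(r[2],1),'z',np.median(q[:,2]).round(4),'line',v.round(2),np.degrees(np.arctan2(v[1],v[0])).round(2))
E
```

```text
wrist web 477 [ 490.  -241.7] [ 8.2 79.3] 8.8 z 0.0537 line [ 1.5000e-01 -9.9000e-01  4.8922e+02 -2.3949e+02] -81.27
wrist base 1985 [ 489.7 -242. ] [58.9 81.7] 8.8 z 0.012 line [ 3.5000e-01  9.4000e-01  4.8615e+02 -2.4348e+02] 69.77
top web 71 [ 486.4 -230.1] [ 8.4 55.7] 8.9 z 0.0531 line [ 1.8000e-01 -9.8000e-01  4.8628e+02 -2.2877e+02] -79.69
top base 367 [ 487.1 -234.6] [59.3 66.7] 8.1 z 0.012 line [   0.85   -0.53  487.71 -231.9 ] -31.84
scene web 94 [ 490.3 -242.3] [ 9.5 77.9] 7.6 z 0.0527 line [ 1.5000e-01 -9.9000e-01  4.9175e+02 -2.4275e+02] -81.63
scene base 262 [ 494.3 -239.7] [56.6 83.5] 16.7 z 0.0131 line [ 2.4000e-01 -9.7000e-01  5.0250e+02 -2.3593e+02] -75.98
```

```bash
python3 - <<'E'
from h import *
go([.490,-.242,.15],8.8)
E
```

```text
t 4.47 tcp [ 0.4399 -0.2269  0.2264] tool x yaw 93.57 y yaw 3.57 tilt -1.0
F [-0.1 -0.4 -0.3] grip 0.0 0.03434612452252338
offset [-0.1205  0.3267  0.5101]
rot [ 0.0006  0.001  -0.0457]
```

Emit:
drive_tool(
  rows=[
    {"offset":[-0.12,0.26,0.3],"rotation":[0,0,-0.045],"claw":0.4},
    {"offset":[-0.12,0.327,0.51],"rotation":[0,0,-0.045],"claw":0.4},
    {"offset":[-0.12,0.327,0.51],"rotation":[0,0,-0.045],"claw":0.4},
    {"offset":[-0.12,0.327,0.51],"rotation":[0,0,-0.045],"claw":0.4},
    {"offset":[-0.12,0.327,0.51],"rotation":[0,0,-0.045],"claw":0.4},
  ],
)

```text
clock: 4.88
tcp_pos: [0.4905, -0.2408, 0.1478]
orientation: [-2.042, -2.383, 0.0]
contact_force: [0.1, -0.2, 0.7]
grip_width: 0.0341
gripper_force: 0.0
```

```bash
python3 - <<'E'
from h import *
go([.490,-.242,.024],8.8)
E
```

```text
t 4.88 tcp [ 0.4905 -0.2408  0.1478] tool x yaw 98.8 y yaw 8.8 tilt -1.0
F [ 0.1 -0.2  0.7] grip 0.0 0.03407455522441201
offset [-0.0089 -0.003   0.8252]
rot [-0.0011 -0.0011  0.    ]
```

Emit:
drive_tool(
  rows=[
    {"offset":[-0.005,0,0.2],"rotation":[0,0,0],"claw":0.4},
    {"offset":[-0.005,0,0.4],"rotation":[0,0,0],"claw":0.4},
    {"offset":[-0.005,0,0.55],"rotation":[0,0,0],"claw":0.4},
    {"offset":[-0.005,0,0.68],"rotation":[0,0,0],"claw":0.4},
    {"offset":[-0.005,0,0.77],"rotation":[0,0,0],"claw":0.4},
    {"offset":[-0.005,0,0.83],"rotation":[0,0,0],"claw":0.4},
    {"offset":[-0.005,0,0.83],"rotation":[0,0,0],"claw":0.4},
  ],
)

```text
clock: 5.47
tcp_pos: [0.4904, -0.2423, 0.024]
orientation: [-2.045, -2.384, 0.001]
contact_force: [-0.9, 0.6, 0.6]
grip_width: 0.0339
gripper_force: 0.0
```

Emit:
drive_tool(
  rows=[
    {"offset":[0,0,0],"rotation":[0,0,0],"claw":0.2},
    {"offset":[0,0,0],"rotation":[0,0,0],"claw":0.05},
    {"offset":[0,0,0],"rotation":[0,0,0],"claw":0},
    {"offset":[0,0,0],"rotation":[0,0,0],"claw":0},
    {"offset":[0,0,0],"rotation":[0,0,0],"claw":0},
    {"offset":[0,0,0],"rotation":[0,0,0],"claw":0},
  ],
  force=60,
)

```text
clock: 5.97
tcp_pos: [0.4916, -0.2429, 0.0259]
orientation: [2.044, 2.383, 0.0]
contact_force: [-2.2, -0.2, 6.7]
grip_width: 0.0071
gripper_force: 60.0
```

Emit:
drive_tool(
  rows=[
    {"offset":[0,0,-0.05],"rotation":[0,0,0],"claw":0},
    {"offset":[0,0,-0.15],"rotation":[0,0,0],"claw":0},
    {"offset":[0,0,-0.3],"rotation":[0,0,0],"claw":0},
    {"offset":[0,0,-0.5],"rotation":[0,0,0],"claw":0},
    {"offset":[0,0,-0.7],"rotation":[0,0,0],"claw":0},
    {"offset":[0,0,-0.9],"rotation":[0,0,0],"claw":0},
    {"offset":[0,0,-1],"rotation":[0,0,0],"claw":0},
    {"offset":[0,0,-1],"rotation":[0,0,0],"claw":0},
    {"offset":[0,0,-1],"rotation":[0,0,0],"claw":0},
  ],
)

```text
clock: 6.72
tcp_pos: [0.4907, -0.2425, 0.1747]
orientation: [2.045, 2.384, 0.0]
contact_force: [-0.2, 1.6, -6.0]
grip_width: 0.007
gripper_force: 58.9
```

```bash
python3 - <<'E'
from h import *
# transit hover near the vise, slightly clear of the jaws
go([.540,.225,.20],-7)
g=grab('scene');P=cloud(g);Q=P[(abs(P[...,0]-.49)<.06)&(abs(P[...,1]+.242)<.07)&(P[...,2]>.09)&(P[...,2]<.16)];print(len(Q),Q[:,2].min())
E
```

```text
t 6.72 tcp [ 0.4907 -0.2425  0.1747] tool x yaw 98.76 y yaw 8.76 tilt -1.0
F [-0.2  1.6 -6. ] grip 58.9135479927063 0.007001556207557324
offset [ 3.0299  0.7992 -0.1706]
rot [0.0004 0.0003 0.1375]
118 0.09003051888299869
```

Emit:
drive_tool(
  rows=[
    {"offset":[0.1,0,-0.2],"rotation":[0,0,0],"claw":0},
    {"offset":[0.3,0.1,-0.2],"rotation":[0,0,0],"claw":0},
    {"offset":[0.5,0.15,-0.2],"rotation":[0,0,0],"claw":0},
    {"offset":[0.7,0.2,-0.2],"rotation":[0,0,0],"claw":0},
    {"offset":[0.93,0.25,-0.2],"rotation":[0,0,0],"claw":0},
  ],
)

```text
clock: 7.18
tcp_pos: [0.5053, -0.0982, 0.2021]
orientation: [-2.045, -2.381, 0.003]
contact_force: [1.2, -0.6, -5.3]
grip_width: 0.007
gripper_force: 59.8
```

Emit:
drive_tool(
  rows=[
    {"offset":[0.2,0.05,0],"rotation":[0,0,0],"claw":0},
    {"offset":[0.4,0.1,0],"rotation":[0,0,0],"claw":0},
    {"offset":[0.6,0.15,0],"rotation":[0,0,0],"claw":0},
    {"offset":[0.8,0.2,0],"rotation":[0,0,0],"claw":0},
    {"offset":[0.93,0.25,0],"rotation":[0,0,0],"claw":0},
  ],
)

```text
clock: 7.6
tcp_pos: [0.5205, 0.0483, 0.2022]
orientation: [-2.039, -2.385, 0.003]
contact_force: [-0.6, 0.1, -5.2]
grip_width: 0.0069
gripper_force: 59.8
```

Emit:
drive_tool(
  rows=[
    {"offset":[0.2,0.05,0],"rotation":[0,0,0.03],"claw":0},
    {"offset":[0.4,0.1,0],"rotation":[0,0,0.06],"claw":0},
    {"offset":[0.6,0.15,0],"rotation":[0,0,0.09],"claw":0},
    {"offset":[0.8,0.2,0],"rotation":[0,0,0.12],"claw":0},
    {"offset":[0.93,0.25,0],"rotation":[0,0,0.137],"claw":0},
    {"offset":[0.93,0.25,0],"rotation":[0,0,0.137],"claw":0},
    {"offset":[0.93,0.25,0],"rotation":[0,0,0.137],"claw":0},
  ],
)

```text
clock: 8.18
tcp_pos: [0.5368, 0.1897, 0.202]
orientation: [-2.346, -2.086, 0.005]
contact_force: [0.6, -1.4, -4.9]
grip_width: 0.0069
gripper_force: 59.9
```

```bash
python3 - <<'E'
from h import *
go([.540,.225,.20],-7)
for n in ['scene','wrist']:
    g=grab(n); cv2.imwrite(f'pics/{n}2.png',g['frame'][:,:,::-1])
    P=cloud(g)
    for lo,hi in [(.057,.068),(.025,.036),(.049,.057)]:
        m=(P[...,1]>0.12)&(P[...,1]<0.45)&(P[...,0]>0.35)&(P[...,0]<0.7)&(P[...,2]>lo)&(P[...,2]<hi)
        k,l,st,ce=cv2.connectedComponentsWithStats(m.astype(np.uint8))
        for i in range(1,k):
            if st[i,4]>60:
                q=P[l==i]; r=cv2.minAreaRect((q[:,:2]*1000).astype(np.float32)); print(n,lo,st[i].tolist(),np.round(r[0],1),np.round(r[1],1),round(r[2],2),np.median(q[:,2]).round(4))
E
```

```text
t 8.18 tcp [0.5368 0.1897 0.202 ] tool x yaw 83.28 y yaw -6.72 tilt -1.0
F [ 0.6 -1.4 -4.9] grip 59.85166132450104 0.00686349079284587
offset [ 0.2366 -0.0062  0.0128]
rot [-0.002   0.0006  0.0024]
scene 0.057 [393, 215, 46, 32, 549] [480.2 277.7] [113.5  42.7] 79.62 0.062
scene 0.057 [361, 260, 49, 37, 776] [637.7 249.3] [110.2  44.9] 83.52 0.0627
scene 0.025 [374, 229, 53, 51, 1385] [547.4 258.3] [101.9 109.7] 82.6 0.031
scene 0.025 [354, 279, 19, 24, 213] [675.8 216.6] [35.3 48.7] 87.65 0.0308
scene 0.025 [374, 296, 23, 16, 199] [680.2 270.5] [38.  41.2] 84.66 0.0306
scene 0.049 [419, 239, 15, 23, 93] [521.3 318.8] [60.  34.9] 19.98 0.054
scene 0.049 [361, 274, 30, 29, 145] [676.3 231.5] [79.6 45.3] 83.28 0.0534
wrist 0.057 [231, 37, 43, 131, 4477] [481.5 274.8] [119.9  34.5] 82.88 0.0613
wrist 0.057 [390, 50, 57, 119, 5244] [638.5 250. ] [109.8  42.8] 82.99 0.0621
wrist 0.025 [273, 55, 122, 109, 10064] [558.  260.3] [109.7 121.8] 82.95 0.0299
wrist 0.025 [443, 67, 25, 38, 654] [687.9 270.8] [38.6 24.1] 89.8 0.03
wrist 0.025 [434, 121, 32, 34, 727] [685.1 217.1] [36.2 33.1] 82.9 0.03
wrist 0.049 [266, 38, 57, 101, 789] [524.7 284.4] [90.2 51.4] 84.23 0.0537
wrist 0.049 [391, 51, 9, 90, 178] [619.7 266.4] [82.   0.9] 82.8 0.0529
wrist 0.049 [438, 104, 40, 18, 588] [681.5 244.9] [16.4 38.9] 83.16 0.053
```

View pics/wrist2.png

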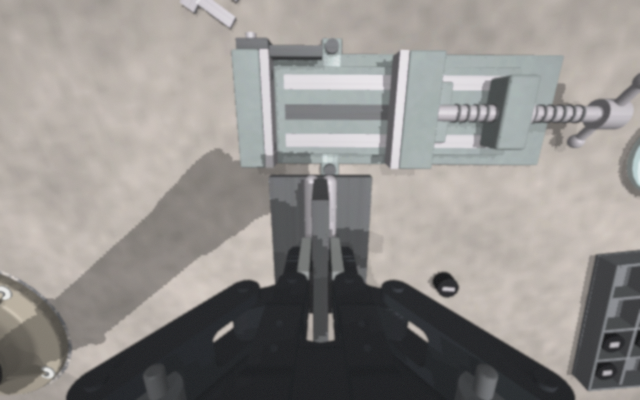

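Wrist view: the vise is seen from above. The fixed jaw's bright plate is at column 266, the end stop tongue is the dark bar (272–325, 50), and the moving jaw is at column 400. The coupon hangs from the fingers at (320,230). Next I measure the corner and the in-hand pose.

```bash
python3 - <<'E'
from h import *
a=np.radians(-7.05);ex=np.array([np.cos(a),np.sin(a)]);ey=np.array([-ex[1],ex[0]])
for n in ['wrist','scene','top']:
    g=load(n);P=cloud(g);X=P[...,:2]@ex;Y=P[...,:2]@ey;Z=P[...,2]
    r=(P[...,1]>0.12)&(P[...,1]<0.45)&(P[...,0]>0.40)&(P[...,0]<0.72)
    jf=r&(Z>.057)&(Z<.066)&(X<0.5); mj=r&(Z>.057)&(Z<.066)&(X>.55)
    q=lambda v,p:np.percentile(v,p).round(4)
    print(n,'fixed X',q(X[jf],[1,50,97,99.5]),'Y',q(Y[jf],[.5,99.5]),'moving X',q(X[mj],[.5,3]))
    # per-band jaw face edge
    yb=np.linspace(q(Y[jf],2),q(Y[jf],98),7); e=[X[jf&(Y>=p)&(Y<s)].max() for p,s in zip(yb,yb[1:])]
    print(' face edge',np.round(e,4), 'yb',yb.round(3))
    st=r&(Z>.049)&(Z<.058)&(X>.46)&(X<.50+.04)&(Y>.32)
    if st.sum()>10: print(' stop X',q(X[st],[1,99]),'Y',q(Y[st],[1,5,50,95,99]),st.sum())
    bed=r&(Z>.026)&(Z<.036)&(X>.40)&(X<.62); print(' bed Z',np.median(Z[bed]).round(4),'X',q(X[bed],[.5,2]),'Y',q(Y[bed],[1,99]))
g=load('wrist');P=cloud(g);o=get_obs()
m=(P[...,2]>.15)&(P[...,2]<.235)&(abs(P[...,0]-.537)<.05)&(abs(P[...,1]-.19)<.06)
print(np.histogram(P[m][:,2],bins=np.arange(.15,.24,.005)))
b=m&(P[...,2]>.183)&(P[...,2]<.196);q=P[b];print(b.sum(),np.median(q[:,2]),cv2.minAreaRect((q[:,:2]*1000).astype(np.float32)))
b[260:]=False
for p in ([275,190],[275,250],[365,190],[365,250]):print(p,P[p[1],p[0]].round(4))
E
```

```text
wrist fixed X [0.428  0.445  0.4606 0.4613] Y [0.2731 0.3909] moving X [0.5821 0.5827]
 face edge [0.4614 0.4614 0.4614 0.4613 0.4615 0.4614] yb [0.275 0.294 0.313 0.332 0.351 0.37  0.389]
 stop X [0.4609 0.5107] Y [0.3271 0.3441 0.3808 0.3861 0.3889] 781
 bed Z 0.0299 X [0.4612 0.4625] Y [0.2825 0.3713]
scene fixed X [0.4259 0.4452 0.461  0.4827] Y [0.2786 0.3901] moving X [0.5804 0.5818]
 face edge [0.4613 0.4604 0.4608 0.4623 0.462  0.4946] yb [0.28  0.298 0.316 0.334 0.352 0.37  0.388]
 stop X [0.4601 0.5103] Y [0.3235 0.337  0.38   0.3856 0.3864] 91
 bed Z 0.031 X [0.4578 0.459 ] Y [0.2818 0.3706]
top fixed X [0.4257 0.4424 0.4591 0.475 ] Y [0.2716 0.3891] moving X [0.5804 0.5813]
 face edge [0.4594 0.4595 0.4595 0.4596 0.4596 0.4896] yb [0.273 0.292 0.311 0.33  0.349 0.368 0.387]
 stop X [0.4608 0.5094] Y [0.3758 0.3758 0.381  0.3862 0.3865] 75
 bed Z 0.0301 X [0.4254 0.463 ] Y [0.2811 0.3703]
(array([   0,    0,    0,    0,    0,    5,  181, 5576,  875,   36,   37,
        149,  231,  277,  303, 1480, 1469]), array([0.15 , 0.155, 0.16 , 0.165, 0.17 , 0.175, 0.18 , 0.185, 0.19 ,
       0.195, 0.2  , 0.205, 0.21 , 0.215, 0.22 , 0.225, 0.23 , 0.235]))
6527 0.1881270112383611 ((538.0235595703125, 193.760986328125), (72.56251525878906, 60.227210998535156), 83.17137908935547)
[275, 190] [0.5151 0.2238 0.1894]
[275, 250] [0.5083 0.1848 0.188 ]
[365, 190] [0.567  0.2174 0.1883]
[365, 250] [0.5644 0.178  0.1876]
```

```bash
cat >> h.py <<'E'
av=np.radians(-7.0);vx=np.array([np.cos(av),np.sin(av)]);vy=np.array([-vx[1],vx[0]])
def V(X,Y,z): return np.r_[X*vx+Y*vy,z]
def inV():
    p=get_obs(); print('vise X,Y,z',(p['tcp_pos'][:2]@vx).round(4),(p['tcp_pos'][:2]@vy).round(4),p['tcp_pos'][2].round(4),'F jaw,stop,up',(p['contact_force'][:2]@vx).round(1),(p['contact_force'][:2]@vy).round(1),p['contact_force'][2].round(1))
E
python3 - <<'E'
from h import *
inV(); go(V(.496,.331,.10),-7.0)
E
```

```text
vise X,Y,z 0.5106 0.251 0.2024 F jaw,stop,up 0.4 -0.5 -5.5
t 8.28 tcp [0.5374 0.187  0.2024] tool x yaw 83.06 y yaw -6.94 tilt -1.0
F [ 0.4 -0.5 -5.5] grip 59.85293984413147 0.007057587488276814
offset [ 0.5347 -0.0946  0.6815]
rot [-0.0015  0.0012  0.0005]
```

Emit:
drive_tool(
  rows=[
    {"offset":[0.15,-0.03,0.05],"rotation":[0,0,0],"claw":0},
    {"offset":[0.35,-0.06,0.2],"rotation":[0,0,0],"claw":0},
    {"offset":[0.5,-0.095,0.4],"rotation":[0,0,0],"claw":0},
    {"offset":[0.53,-0.095,0.58],"rotation":[0,0,0],"claw":0},
    {"offset":[0.53,-0.095,0.68],"rotation":[0,0,0],"claw":0},
    {"offset":[0.53,-0.095,0.68],"rotation":[0,0,0],"claw":0},
    {"offset":[0.53,-0.095,0.68],"rotation":[0,0,0],"claw":0},
  ],
)

```text
clock: 8.87
tcp_pos: [0.5334, 0.2669, 0.1011]
orientation: [2.353, 2.081, -0.005]
contact_force: [0.7, -0.8, -4.8]
grip_width: 0.0068
gripper_force: 59.7
```

```bash
python3 - <<'E'
from h import *
inV(); go(V(.496,.331,.053),-7.0)
g=grab('wrist');inV()
cv2.imwrite('pics/wrist3.png',g['frame'][:,:,::-1]);P=cloud(g)
X=P[...,:2]@vx;Y=P[...,:2]@vy;Z=P[...,2]
b=(Z>.080)&(Z<.092)&(abs(X-.496)<.04)&(abs(Y-.331)<.05)
q=np.stack([X[b],Y[b]],1);print(b.sum(),np.median(Z[b]),cv2.minAreaRect((q*1000).astype(np.float32)),np.percentile(q,[1,99],axis=0).round(4))
s=(Z>.050)&(Z<.058)&(X>.475)&(X<.52)&(Y>.36);print('stop',s.sum(),np.percentile(Y[s],[2,10,90,98]).round(4))
j=(Z>.055)&(Z<.068)&(X>.42)&(X<.47);print('jaw',np.percentile(X[j],[97,99]).round(4))
E
```

```text
vise X,Y,z 0.4969 0.3299 0.1011 F jaw,stop,up 0.8 -0.7 -4.8
t 8.87 tcp [0.5334 0.2669 0.1011] tool x yaw 82.97 y yaw -7.03 tilt -1.0
F [ 0.7 -0.8 -4.8] grip 59.68720078468323 0.006812711071308466
offset [ 0.0083 -0.0056  0.3208]
rot [-0.0011  0.0013 -0.0003]
vise X,Y,z 0.4979 0.3308 0.1026 F jaw,stop,up 0.5 0.1 -4.9
6405 0.08713752666448188 ((497.2556457519531, 335.8634033203125), (60.13755416870117, 72.58362579345703), 0.1350075751543045) [[0.4677 0.3062]
 [0.5267 0.3708]]
stop 806 [0.3769 0.3777 0.3857 0.3864]
jaw [0.4611 0.4615]
```

View pics/wrist3.png

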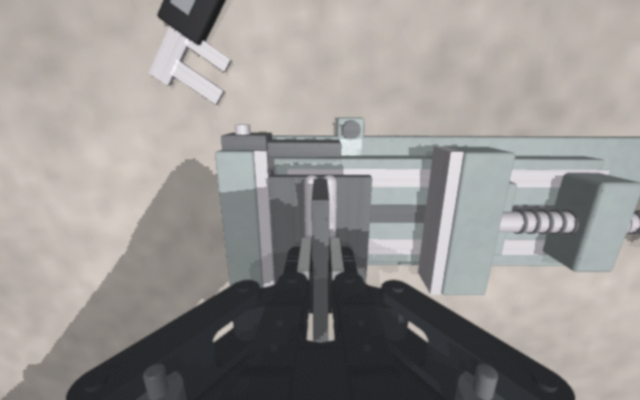

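Wrist view: the coupon hangs between the jaws at (320,230), about 6 mm off the fixed jaw (column 266) and 4.6 mm from the stop (row 150). Lowering slowly.

Emit:
drive_tool(
  rows=[
    {"offset":[0,0,0.04],"rotation":[0,0,0],"claw":0},
    {"offset":[0,0,0.09],"rotation":[0,0,0],"claw":0},
    {"offset":[0,0,0.14],"rotation":[0,0,0],"claw":0},
    {"offset":[0,0,0.19],"rotation":[0,0,0],"claw":0},
    {"offset":[0,0,0.23],"rotation":[0,0,0],"claw":0},
    {"offset":[0,0,0.26],"rotation":[0,0,0],"claw":0},
    {"offset":[0,0,0.28],"rotation":[0,0,0],"claw":0},
    {"offset":[0,0,0.295],"rotation":[0,0,0],"claw":0},
    {"offset":[0,0,0.305],"rotation":[0,0,0],"claw":0},
    {"offset":[0,0,0.315],"rotation":[0,0,0],"claw":0},
    {"offset":[0,0,0.315],"rotation":[0,0,0],"claw":0},
    {"offset":[0,0,0.315],"rotation":[0,0,0],"claw":0},
  ],
)

```text
clock: 9.92
tcp_pos: [0.5339, 0.2691, 0.0552]
orientation: [2.352, 2.083, 0.0]
contact_force: [-0.1, -0.0, -4.6]
grip_width: 0.0068
gripper_force: 60.0
```

Emit:
drive_tool(
  rows=[
    {"offset":[0,0,0.006],"rotation":[0,0,0],"claw":0},
    {"offset":[0,0,0.006],"rotation":[0,0,0],"claw":0},
    {"offset":[0,0,0.006],"rotation":[0,0,0],"claw":0},
  ],
)

```text
clock: 10.17
tcp_pos: [0.5338, 0.269, 0.0542]
orientation: [2.352, 2.083, 0.0]
contact_force: [0.1, -0.2, -5.6]
grip_width: 0.0065
gripper_force: 60.0
```

Emit:
drive_tool(
  rows=[
    {"offset":[0,0,0.005],"rotation":[0,0,0],"claw":0},
    {"offset":[0,0,0.008],"rotation":[0,0,0],"claw":0},
    {"offset":[0,0,0.008],"rotation":[0,0,0],"claw":0},
    {"offset":[0,0,0.008],"rotation":[0,0,0],"claw":0},
  ],
)

```text
clock: 10.5
tcp_pos: [0.5338, 0.269, 0.0529]
orientation: [-2.352, -2.083, 0.0]
contact_force: [-0.8, -0.5, -5.5]
grip_width: 0.0068
gripper_force: 60.0
```

Emit:
drive_tool(
  rows=[
    {"offset":[0,0,0.004],"rotation":[0,0,0],"claw":0},
    {"offset":[0,0,0.004],"rotation":[0,0,0],"claw":0},
    {"offset":[0,0,0.004],"rotation":[0,0,0],"claw":0},
  ],
)

```text
clock: 10.75
tcp_pos: [0.5338, 0.269, 0.0523]
orientation: [2.352, 2.083, -0.0]
contact_force: [-0.9, -0.0, -4.7]
grip_width: 0.0068
gripper_force: 60.0
```

Emit:
drive_tool(
  rows=[
    {"offset":[0,0,0.004],"rotation":[0,0,0],"claw":0},
    {"offset":[0,0,0.004],"rotation":[0,0,0],"claw":0},
    {"offset":[0,0,0.004],"rotation":[0,0,0],"claw":0},
  ],
)

```text
clock: 11.0
tcp_pos: [0.5338, 0.2691, 0.0519]
orientation: [2.352, 2.083, 0.0]
contact_force: [-0.5, -0.6, -2.7]
grip_width: 0.007
gripper_force: 60.2
```

Emit:
drive_tool(
  rows=[
    {"offset":[0,0,0.003],"rotation":[0,0,0],"claw":0},
    {"offset":[0,0,0.003],"rotation":[0,0,0],"claw":0},
    {"offset":[0,0,0.003],"rotation":[0,0,0],"claw":0},
  ],
)

```text
clock: 11.25
tcp_pos: [0.5339, 0.2691, 0.0519]
orientation: [2.352, 2.083, 0.0]
contact_force: [-2.3, -2.5, 5.7]
grip_width: 0.0071
gripper_force: 61.4
```

Emit:
drive_tool(
  rows=[
    {"offset":[0,0,-0.0025],"rotation":[0,0,0],"claw":0},
    {"offset":[0.005,0,-0.0025],"rotation":[0,0,0],"claw":0},
    {"offset":[0.01,0,-0.0025],"rotation":[0,0,0],"claw":0},
    {"offset":[0.015,0,-0.0025],"rotation":[0,0,0],"claw":0},
    {"offset":[0.02,0,-0.0025],"rotation":[0,0,0],"claw":0},
    {"offset":[0.024,0,-0.0025],"rotation":[0,0,0],"claw":0},
    {"offset":[0.024,0,-0.0025],"rotation":[0,0,0],"claw":0},
    {"offset":[0.024,0,-0.0025],"rotation":[0,0,0],"claw":0},
  ],
)

```text
clock: 11.92
tcp_pos: [0.5349, 0.2715, 0.0519]
orientation: [2.352, 2.081, -0.001]
contact_force: [-1.9, -4.9, 5.5]
grip_width: 0.0074
gripper_force: 61.5
```

Emit:
drive_tool(
  rows=[
    {"offset":[0.003,0,0],"rotation":[0,0,0],"claw":0},
    {"offset":[0.003,0,0],"rotation":[0,0,0],"claw":0},
    {"offset":[0.003,0,0],"rotation":[0,0,0],"claw":0},
  ],
)

```text
clock: 12.17
tcp_pos: [0.535, 0.272, 0.0519]
orientation: [2.352, 2.081, -0.0]
contact_force: [-1.1, -5.5, 4.7]
grip_width: 0.0074
gripper_force: 61.5
```

Emit:
drive_tool(
  rows=[
    {"offset":[0.003,0,0],"rotation":[0,0,0],"claw":0},
    {"offset":[0.003,0,0],"rotation":[0,0,0],"claw":0},
    {"offset":[0.003,0,0],"rotation":[0,0,0],"claw":0},
  ],
)

```text
clock: 12.42
tcp_pos: [0.5351, 0.2725, 0.0519]
orientation: [2.352, 2.081, -0.0]
contact_force: [-0.3, -5.2, 5.0]
grip_width: 0.007
gripper_force: 61.5
```

```bash
python3 - <<'E'
from h import *
inV();go(V(.491,.336,.052),-7)
E
```

```text
vise X,Y,z 0.4979 0.3357 0.0519 F jaw,stop,up 0.3 -5.2 5.0
t 12.42 tcp [0.5351 0.2725 0.0519] tool x yaw 83.01 y yaw -6.99 tilt -1.0
F [-0.3 -5.2  5. ] grip 61.47589445114136 0.006978251425210325
offset [ 0.002  -0.0458 -0.0008]
rot [0.0005 0.0005 0.0001]
```

Emit:
drive_tool(
  rows=[
    {"offset":[0,0,-0.003],"rotation":[0,0,0],"claw":0},
    {"offset":[0.003,0,-0.003],"rotation":[0,0,0],"claw":0},
    {"offset":[0.003,0,-0.003],"rotation":[0,0,0],"claw":0},
    {"offset":[0.003,0,-0.003],"rotation":[0,0,0],"claw":0},
  ],
)

```text
clock: 12.75
tcp_pos: [0.535, 0.2726, 0.0519]
orientation: [2.352, 2.081, -0.001]
contact_force: [0.9, -5.8, 2.8]
grip_width: 0.0072
gripper_force: 61.0
```

Emit:
drive_tool(
  rows=[
    {"offset":[0.003,0,0],"rotation":[0,0,0],"claw":0},
    {"offset":[0.003,0,0],"rotation":[0,0,0],"claw":0},
    {"offset":[0.003,0,0],"rotation":[0,0,0],"claw":0},
  ],
)

```text
clock: 13.0
tcp_pos: [0.535, 0.2726, 0.0519]
orientation: [2.352, 2.08, -0.002]
contact_force: [0.9, -7.3, 4.2]
grip_width: 0.007
gripper_force: 61.1
```

Emit:
drive_tool(
  rows=[
    {"offset":[-0.004,0,-0.002],"rotation":[0,0,0],"claw":0},
    {"offset":[-0.004,-0.006,-0.003],"rotation":[0,0,0],"claw":0},
    {"offset":[-0.004,-0.012,-0.003],"rotation":[0,0,0],"claw":0},
    {"offset":[-0.004,-0.018,-0.003],"rotation":[0,0,0],"claw":0},
    {"offset":[-0.004,-0.024,-0.003],"rotation":[0,0,0],"claw":0},
    {"offset":[-0.004,-0.03,-0.003],"rotation":[0,0,0],"claw":0},
    {"offset":[-0.004,-0.034,-0.003],"rotation":[0,0,0],"claw":0},
    {"offset":[-0.004,-0.034,-0.003],"rotation":[0,0,0],"claw":0},
    {"offset":[-0.004,-0.034,-0.003],"rotation":[0,0,0],"claw":0},
  ],
)

```text
clock: 13.75
tcp_pos: [0.5295, 0.2733, 0.052]
orientation: [2.352, 2.082, -0.002]
contact_force: [2.4, -5.9, -3.1]
grip_width: 0.0068
gripper_force: 60.2
```

```bash
python3 - <<'E'
from h import *
inV();go(V(.491,.336,.052),-7)
E
```

```text
vise X,Y,z 0.4922 0.3358 0.052 F jaw,stop,up 3.1 -5.5 -3.1
t 13.75 tcp [0.5295 0.2733 0.052 ] tool x yaw 83.02 y yaw -6.98 tilt -1.0
F [ 2.4 -5.9 -3.1] grip 60.18610417842865 0.006778184024848253
offset [ 0.0011 -0.008  -0.0002]
rot [-0.0001  0.0006  0.0001]
```

Emit:
drive_tool(
  rows=[
    {"offset":[-0.002,-0.004,0],"rotation":[0,0,0],"claw":0},
    {"offset":[-0.002,-0.006,0],"rotation":[0,0,0],"claw":0},
    {"offset":[-0.002,-0.006,0],"rotation":[0,0,0],"claw":0},
    {"offset":[-0.002,-0.006,0],"rotation":[0,0,0],"claw":0},
  ],
)

```text
clock: 14.08
tcp_pos: [0.5284, 0.2735, 0.052]
orientation: [2.352, 2.082, -0.001]
contact_force: [2.8, -5.1, -5.5]
grip_width: 0.0068
gripper_force: 59.8
```

Emit:
drive_tool(
  rows=[
    {"offset":[0,-0.002,0],"rotation":[0,0,0],"claw":0},
    {"offset":[0,-0.002,0],"rotation":[0,0,0],"claw":0},
    {"offset":[0,-0.002,0],"rotation":[0,0,0],"claw":0},
  ],
)

```text
clock: 14.33
tcp_pos: [0.5283, 0.2735, 0.052]
orientation: [2.352, 2.082, -0.001]
contact_force: [3.5, -4.9, -5.1]
grip_width: 0.0072
gripper_force: 59.7
```

```bash
python3 - <<'E'
from h import *
inV();go(V(.491,.336,.052),-7)
E
```

```text
vise X,Y,z 0.491 0.3359 0.052 F jaw,stop,up 4.1 -4.5 -5.1
t 14.33 tcp [0.5283 0.2735 0.052 ] tool x yaw 83.04 y yaw -6.96 tilt -1.0
F [ 3.5 -4.9 -5.1] grip 59.74420130252838 0.00719624422427559
offset [ 0.001  -0.0002  0.0001]
rot [0.     0.0004 0.0003]
```

Emit:
drive_tool(
  rows=[
    {"offset":[0,-0.002,0.001],"rotation":[0,0,0],"claw":0},
    {"offset":[0,-0.002,0.001],"rotation":[0,0,0],"claw":0},
    {"offset":[0,-0.002,0.001],"rotation":[0,0,0],"claw":0},
  ],
)

```text
clock: 14.58
tcp_pos: [0.5283, 0.2735, 0.052]
orientation: [2.352, 2.082, -0.0]
contact_force: [3.7, -4.8, -4.7]
grip_width: 0.0067
gripper_force: 60.0
```

Emit:
drive_tool(
  rows=[
    {"offset":[0,-0.002,0],"rotation":[0,0,0],"claw":0},
    {"offset":[0,-0.002,0],"rotation":[0,0,0],"claw":0},
    {"offset":[0,-0.002,0],"rotation":[0,0,0],"claw":0},
  ],
)

```text
clock: 14.83
tcp_pos: [0.5283, 0.2735, 0.0521]
orientation: [2.352, 2.081, 0.0]
contact_force: [3.7, -4.4, -4.9]
grip_width: 0.0066
gripper_force: 59.8
```

```bash
python3 - <<'E'
from h import *
inV();go(V(.491,.336,.052),-7)
E
```

```text
vise X,Y,z 0.491 0.3359 0.0521 F jaw,stop,up 4.2 -3.9 -4.9
t 14.83 tcp [0.5283 0.2735 0.0521] tool x yaw 83.02 y yaw -6.98 tilt -1.0
F [ 3.7 -4.4 -4.9] grip 59.75820243358612 0.00661578615687484
offset [ 0.001  -0.0001  0.0004]
rot [0.0004 0.0003 0.0002]
```

Emit:
drive_tool(
  rows=[
    {"offset":[0,-0.003,0],"rotation":[0,0,0],"claw":0},
    {"offset":[0,-0.005,0],"rotation":[0,0,0],"claw":0},
    {"offset":[0,-0.005,0],"rotation":[0,0,0],"claw":0},
    {"offset":[0,-0.005,0],"rotation":[0,0,0],"claw":0},
  ],
)

```text
clock: 15.17
tcp_pos: [0.5282, 0.2735, 0.0521]
orientation: [2.352, 2.081, 0.002]
contact_force: [5.6, -4.3, -6.1]
grip_width: 0.0068
gripper_force: 59.6
```

Emit:
drive_tool(
  rows=[
    {"offset":[0,-0.003,0],"rotation":[0,0,0],"claw":0},
    {"offset":[0,-0.005,0],"rotation":[0,0,0],"claw":0},
    {"offset":[0,-0.005,0],"rotation":[0,0,0],"claw":0},
    {"offset":[0,-0.005,0],"rotation":[0,0,0],"claw":0},
  ],
)

```text
clock: 15.5
tcp_pos: [0.5281, 0.2736, 0.0522]
orientation: [2.351, 2.08, 0.003]
contact_force: [7.9, -5.0, -7.6]
grip_width: 0.0072
gripper_force: 59.4
```

```bash
python3 - <<'E'
from h import *
inV();go(V(.491,.336,.052),-7)
E
```

```text
vise X,Y,z 0.4908 0.3359 0.0522 F jaw,stop,up 8.5 -4.0 -7.6
t 15.5 tcp [0.5281 0.2736 0.0522] tool x yaw 82.99 y yaw -7.01 tilt -1.0
F [ 7.9 -5.  -7.6] grip 59.3975293636322 0.007168032081040487
offset [0.0008 0.0012 0.0015]
rot [ 0.0015 -0.0001 -0.    ]
```

Emit:
drive_tool(
  rows=[
    {"offset":[0,-0.003,0.003],"rotation":[0,0,0],"claw":0},
    {"offset":[0,-0.005,0.003],"rotation":[0,0,0],"claw":0},
    {"offset":[0,-0.005,0.003],"rotation":[0,0,0],"claw":0},
    {"offset":[0,-0.005,0.003],"rotation":[0,0,0],"claw":0},
  ],
)

```text
clock: 15.83
tcp_pos: [0.528, 0.2735, 0.0522]
orientation: [2.351, 2.079, 0.005]
contact_force: [8.1, -4.8, -5.1]
grip_width: 0.0069
gripper_force: 59.7
```

Emit:
drive_tool(
  rows=[
    {"offset":[0,-0.002,0.002],"rotation":[0,0,0],"claw":0},
    {"offset":[0,-0.003,0.002],"rotation":[0,0,0],"claw":0},
    {"offset":[0,-0.003,0.002],"rotation":[0,0,0],"claw":0},
    {"offset":[0,-0.003,0.002],"rotation":[0,0,0],"claw":0},
  ],
)

```text
clock: 16.17
tcp_pos: [0.5281, 0.2735, 0.0522]
orientation: [2.351, 2.079, 0.006]
contact_force: [8.6, -6.4, -3.0]
grip_width: 0.0069
gripper_force: 60.2
```

```bash
python3 - <<'E'
from h import *
inV();go(V(.491,.336,.052),-7);inV()
g=grab('wrist');inV();P=cloud(g)
X=P[...,:2]@vx;Y=P[...,:2]@vy;Z=P[...,2]
b=(Z>.032)&(Z<.044)&(abs(X-.493)<.035)&(abs(Y-.331)<.05)
q=np.stack([X[b],Y[b]],1);print(b.sum(),np.median(Z[b]),cv2.minAreaRect((q*1000).astype(np.float32)))
s=(Z>.050)&(Z<.058)&(X>.475)&(X<.52)&(Y>.36);print('stop',np.percentile(Y[s],[2,10]).round(4))
cv2.imwrite('pics/wrist4.png',g['frame'][:,:,::-1])
E
```

```text
vise X,Y,z 0.4908 0.3359 0.0522 F jaw,stop,up 9.3 -5.3 -3.0
t 16.17 tcp [0.5281 0.2735 0.0522] tool x yaw 82.96 y yaw -7.04 tilt -1.0
F [ 8.6 -6.4 -3. ] grip 60.17170965671539 0.00691654011595219
offset [0.001  0.0013 0.0013]
rot [ 0.0024 -0.0003 -0.0004]
vise X,Y,z 0.4908 0.3359 0.0522 F jaw,stop,up 9.3 -5.3 -3.0
vise X,Y,z 0.4908 0.3359 0.0522 F jaw,stop,up 8.8 -4.7 -3.5
5965 0.038256244924520275 ((493.82684326171875, 341.155517578125), (65.6010971069336, 70.5687255859375), 0.34802713990211487)
stop [0.3766 0.3775]
```

View pics/wrist4.png

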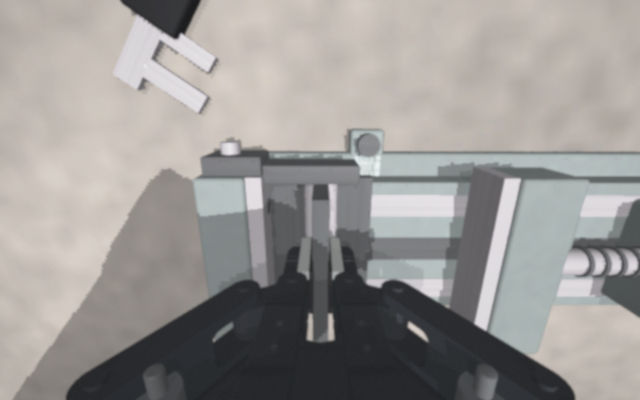

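Wrist view: the coupon sits on the bed with its end at the stop (row 183) and its edge at the jaw plate (column 265). The push is about 9 N, so I raise it to about 12 N and let it settle.

Emit:
drive_tool(
  rows=[
    {"offset":[-0.001,-0.004,0],"rotation":[0,0,0],"claw":0},
    {"offset":[-0.001,-0.008,0],"rotation":[0,0,0],"claw":0},
    {"offset":[-0.001,-0.008,0],"rotation":[0,0,0],"claw":0},
    {"offset":[-0.001,-0.008,0],"rotation":[0,0,0],"claw":0},
    {"offset":[-0.001,-0.008,0],"rotation":[0,0,0],"claw":0},
    {"offset":[-0.001,-0.008,0],"rotation":[0,0,0],"claw":0},
  ],
)

```text
clock: 16.72
tcp_pos: [0.5279, 0.2736, 0.0523]
orientation: [2.351, 2.078, 0.008]
contact_force: [11.2, -6.2, -4.2]
grip_width: 0.0068
gripper_force: 59.7
```

```bash
python3 - <<'E'
from h import *
inV();go(V(.491,.336,.052),-7)
E
```

```text
vise X,Y,z 0.4906 0.3359 0.0523 F jaw,stop,up 11.8 -4.8 -4.2
t 16.72 tcp [0.5279 0.2736 0.0523] tool x yaw 82.95 y yaw -7.05 tilt -1.0
F [11.2 -6.2 -4.2] grip 59.70749795436859 0.006819291505851287
offset [0.001  0.0024 0.0022]
rot [ 0.0032 -0.0007 -0.0005]
```

Emit:
drive_tool(
  rows=[
    {"offset":[0,0,0],"rotation":[0,0,0],"claw":0},
    {"offset":[0,0,0],"rotation":[0,0,0],"claw":0},
    {"offset":[0,0,0],"rotation":[0,0,0],"claw":0},
    {"offset":[0,0,0],"rotation":[0,0,0],"claw":0},
    {"offset":[0,0,0],"rotation":[0,0,0],"claw":0},
    {"offset":[0,0,0],"rotation":[0,0,0],"claw":0},
    {"offset":[0,0,0],"rotation":[0,0,0],"claw":0},
    {"offset":[0,0,0],"rotation":[0,0,0],"claw":0},
  ],
)

```text
clock: 17.38
tcp_pos: [0.5279, 0.2736, 0.0524]
orientation: [2.351, 2.078, 0.008]
contact_force: [11.1, -5.7, -6.0]
grip_width: 0.007
gripper_force: 59.7
```

```bash
python3 - <<'E'
from h import *
inV()
c=np.array([.530,-.221]);a=np.radians(3.6);ex=np.array([np.cos(a),np.sin(a)]);ey=np.array([-ex[1],ex[0]])
g=grab('scene');P=cloud(g).reshape(-1,3);d=P[:,:2]-c;x=d@ex;y=d@ey;z=P[:,2]
for s in (1,-1):
    m=(abs(x)<.08)&(z>.08)&(z<.16)&(s*y>0.06)&(s*y<.17);print((np.pi/2+np.arctan(np.polyfit(z[m],s*y[m],1)[0])).round(3))
inV()
E
```

```text
vise X,Y,z 0.4907 0.3359 0.0524 F jaw,stop,up 11.7 -4.3 -6.0
2.318
2.223
vise X,Y,z 0.4907 0.3359 0.0523 F jaw,stop,up 11.9 -4.9 -6.3
```

Force is steady at about 12 N, the coupon is seated and the flaps are back, so I hand in.

```bash
python3 -c "
from h import *
print(hand_in());inV()"
```

```text
the job is handed in; nothing more can be done
None
the job is handed in; nothing more can be done
```

I handed the job in with both flaps folded back (about 2.3 and 2.2 rad) and the T coupon seated web-up on the vise bed, touching the end stop and still gripped, pressed on the fixed jaw at about 12 N; the hand-in call gave no verdict.

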